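Extend the telescoping pot brush on its rest and take it up

ROBOT

A 7-joint arm with a two-finger parallel gripper is mounted at the origin on a cart in front of the work surface, level with it; the furniture and walls round the work are solid. World frame = base frame: x ahead of the robot, y to its left, z up, the work surface at z = 0. Lengths are in m, angles in rad, forces in N, time in s.
With the tool pointing down it reaches from about 0.4 to 0.85 m from the base axis. Payload 10.4 kg.
Tool frame: the origin (TCP) lies midway between the tips of the shut fingers; the grasp point (between the pads) lies 19 mm behind it; z points along the fingers, x is the direction in which the jaws open and shut, and the axes are right-handed (so a half turn about z gives the same grasp; the last joint's range is limited). The gripper opens to 85 mm and grips with 20 to 120 N. Pads are 22 mm wide; open, the fingers measure 114 mm over their backs; the gripper's body (76 mm by 85 mm) begins 54 mm behind the grasp point. The pads swing forward as they close: fully open they stand 13 mm farther back than shut.
Start: joints at [-1.203, 0.332, -0.065, 1.46, 0.022, 1.35, -0.088], TCP at [0.238, 0.578, 0.231] pointing down, gripper open.
Joint ranges: [-2.6, 2.6], [-0.5, 2.12], [-1.47, 1.34], [0.16, 2.42], [-1.27, 4.41], [0.06, 2.06], [-2.6, 2.6]. Speed limits (rad/s): [2.22, 2.22, 2.79, 2.79, 3.14, 3.14, 3.14].

INTERFACE

Orientations are given as a unit quaternion [x, y, z, w].
In Python, from workcell import manip, cams gives the robot as it stands.
- The arm moves only by the tool move_arm, never from a script. Its argument "moves" is a list of rows, each a list of 7 numbers: the turn, a rotation vector about the tool's x, y, z in degrees, then the shift along the tool's x, y, z in m, then the finger opening in m, from 0 to 0.0854. A call has 1 to 10 rows; each row is the pose to reach, as a shift and turn from the pose commanded when the call began, along the tool's axes at that moment; what a row does not reach only later rows make up. A row lasts 1/10 s, in which the tool goes at most 50 mm and 8.59 degrees, less where a joint would pass 70% of its speed; a pose out of reach is approached as far as the arm can. A call with a gripper value outside its range is refused whole. The fingers move at their own pace and stop on an object; "grip_force" is the grip in N (left out, the last holds). Time passes only in rows, so rows that repeat a pose let the fingers close. It gives the time, the measured TCP pose, the force and the opening at its end, in the units of the state.
- manip.get_obs(): the state, without advancing time (a new reading comes with each control period).
- cams.camera(name): name is "scene" or "top" or "wrist"; returns the picture (400x640x3 uint8, red, green, blue); there is no depth.
- cams.camera_params(name): a dict with "fx", "fy", "cx", "cy" (pixels), "xyz" and "rotation" of the camera in the world. Camera axes: x right, y up, looking along -z (the intrinsics and any distortion apply to the point x, -y, -z); pixel columns grow to the right and rows downward; lengths in m; the calibration is good to about 2 mm. A picture is of the moment at which its call begins: read the wrist's pose just before it. camera_params takes no time and is no camera call; for the wrist camera it gives the pose at the moment of the call.
- manip.hand_in(): hands the job in, once; it reports no verdict.
The state is a dict: "clock": time; "joint_pos": joint angles; "joint_velocities": joint speeds; "tau": joint torques, N m; "position": TCP position; "ee_rot": TCP orientation; "ft_force": force on the tool from outside, world axes, zero at the start; "torque": the same for the moment, N m; "grip_width": opening from 0.0 (shut) to 1.0 (fully open).
Only numpy, scipy, OpenCV 4.12 (cv2) and the standard library are available. Lean on these libraries where they do the work, as an engineer would, in place of code of your own. Each camera call takes 0.05 s, during which the arm holds its last target. There are 200 camera calls.

TASK

The tall crock is to be scrubbed, so make the telescoping pot brush long: lay the standing brush on its side in the two saddles of the brush rest, button facing up, press the button so that the handle springs loose, and with the brush still lying in the rest pull the handle out, past the click of the first stop, until it locks at the second stop. Then lift the extended brush a good hand's breadth above the rest and finish while still holding it there in the air, locked at full length. Leave the tumbler, the lemon and the spoon where they are.

Things in the scene. Friction and masses are not known exactly. Their poses are not given: they have to be found in the camera images.
- brush: Telescoping pot brush, 191 mm long shut, about 115 g, standing on its bristles. Origin: centre of the bristle tips; z runs along the brush to the handle; the button is on the -y face. Round head 60 mm wide to z = 28; square white barrel 28 x 28 mm, z = 28 to 140; then the rubber grip. Lying in the rest with the button up, its y axis points down and its axis is 44 mm above the worktop.
- brush_mid (a point): point on the axis of the brush barrel, 82 mm from the bristle tips; midway between the two saddles when the brush is well placed in the rest
- brush_head (a point): centre of the round brush head, on the axis, 14 mm from the bristle tips
- brush_grip (a point): centre of the dark rubber hand grip, on the brush axis, 166 mm from the bristle tips when shut; it moves out with the handle. The grip has flat sides, 24 mm (brush x) by 26 mm (brush y), is 50 mm long, and sits on an aluminium tube that slides out of the barrel
- button_top (a point): centre of the outer face of the push button, 84 mm from the bristle tips on the barrel's -y face; the face is 14 mm wide by 19 mm long and stands 5.5 mm out of the barrel
- brush_handle (a joint): m the handle is out: 0 shut, 0.036 first stop, 0.072 second stop (fully out), 0.7 mm of play. Shut, it is locked until the button is pressed; then a spring kicks it out 10 mm and the button may be let go. It slides with 1 to 2 N, clicks through the first stop with 4 to 8 N when pulled on, and locks by itself at the second. At a stop it cannot be pushed back without the button.
- brush_button (a joint): m the button is pressed in: 0 out, 0.0052 fully in, which takes 4 N; press it fully to free the handle. It stays about 0.003 in while the handle is between stops and pops out to below 0.001 when the handle locks at a stop.
- rest: Brush rest, fixed to the worktop: steel drip tray 92 x 196 mm, rim 12 mm high, with two grey U-shaped saddles. Origin: centre of its underside; the brush lies along its y axis, either end first. Saddles at y = -42 and +42 mm, 12 mm thick, slots 32 mm wide, slot floor 30 mm and flared lips 60 mm above the worktop. The head stays outside and bears on a saddle when the handle is pulled.
- tumbler: clear drinking glass, 81 mm diameter, 91 mm tall; leave it alone
- lemon: lemon, about 78 x 55 x 56 mm; leave it alone
- spoon: steel spoon, 188 mm long, 15 mm high; leave it alone
Things that resemble listed ones, but are neither listed nor needed, are in the scene too. What is meant by the brush is not orange, and is the larger of those in its own colour.

How it is judged:
On the way, in this order (a step that is already met when the one before it is completed fails the run):
1. the brush lies still in both saddles of the rest, head outside, button up, handle still shut (x of brush_mid in the frame of rest between -0.006 and 0.006 m and y of brush_mid in the frame of rest between -0.02 and 0.02 m and z of brush_mid in the frame of rest below 0.048 m and angle between the z axis of brush and the y axis of rest, either way round below 0.1 rad and angle between brush's own y axis and vertical above 2.95 rad and linear speed of brush below 0.03 m/s and value of joint brush_handle below 0.003 m), for 0.2 s.
2. the button has been pressed and the handle has sprung loose, the brush lying in the rest (value of joint brush_handle above 0.006 m and horizontal distance between brush_mid and rest below 0.018 m and z of brush_mid in the frame of rest below 0.05 m and angle between the z axis of brush and the y axis of rest, either way round below 0.15 rad), for 0.1 s.
3. the handle is out at the second stop and locked, the brush still lying in the rest (value of joint brush_handle above 0.07 m and value of joint brush_button below 0.002 m and horizontal distance between brush_mid and rest below 0.018 m and z of brush_mid in the frame of rest below 0.056 m and angle between the z axis of brush and the y axis of rest, either way round below 0.2 rad), for 0.2 s.
At the end, for the whole second after the job is handed in: Handle over 70 mm out and locked (button under 2 mm in); the gripper holds the brush still in the air, mid-barrel over 90 mm and head and grip over 75 mm above the worktop, not touching the rest; tumbler, lemon and spoon within 30 mm of their starts (value of joint brush_handle above 0.07 m and value of joint brush_button below 0.002 m and height (world z) of brush_mid above 0.09 m and height (world z) of each of brush_head, brush_grip above 0.075 m and contact force between the fingers and brush above 1 N and contact force between brush and rest below 0.05 N and linear speed of brush below 0.05 m/s and distance of each of tumbler, lemon, spoon from where it was at the start of the episode below 0.03 m); the arm keeps its last pose, push and grip.
It fails at once if the tumbler is knocked or moved (distance of tumbler from where it was at the start of the episode above 0.03 m or angle between tumbler's own z axis and vertical above 0.5 rad).
It fails at once if the lemon is moved (distance of lemon from where it was at the start of the episode above 0.03 m).
It fails at once if the spoon is moved (distance of spoon from where it was at the start of the episode above 0.03 m).
It also fails if it takes over 58 s, if anything falls off the work surface, if the arm or the gripper's body presses on something with over 40 N, if the wrist force passes 120 N, or if a joint passes its speed limit or range.

## Working session

There is one attempt and no reset: what is moved stays moved. The work goes in short steps, Python scripts to look and compute and a tool call to move; the robot and the scene stay as the last step left them, time stands still between calls to the robot, and variables do not carry over. Pictures are saved under pics/ and viewed, about 8 in all and at most 12, crops included, and the job is handed in when it is done.

Besides the shell and the picture viewer there is one more tool, called after "Request:" by a JSON object that holds its "method" and its "body". move_arm: Moves the arm, as the interface text tells. Its arguments: {"type":"object","properties":{"moves":{"type":"array","items":{"type":"array","items":{"type":"number"}}},"grip_force":{"type":"number"}},"required":["moves"]}

```bash
mkdir -p pics; ls; python3 - <<'E'
from workcell import manip, cams
import cv2
o=manip.get_obs();print({k:(v if not hasattr(v,'round') else v) for k,v in o.items()})
for n in ("scene","top"):
    im=cams.camera(n);cv2.imwrite(f"pics/{n}0.png",im[:,:,::-1]);print(n,cams.camera_params(n))
E
```

```text
pics
{'clock': 0.0, 'joint_pos': array([-1.20263127,  0.33288353, -0.06469922,  1.46094133,  0.02162507,
        1.34989581, -0.08846686]), 'joint_velocities': array([-4.06460055e-04, -5.27879834e-04,  1.23367135e-03,  7.86197529e-05,
       -1.41767027e-03, -1.03875164e-03, -4.40859290e-04]), 'tau': array([ 7.53359782e-04, -6.25444365e+01,  4.98090964e-02, -3.91602874e+01,
        1.63342024e-02,  9.91623150e-03,  5.74448904e-06]), 'position': array([0.23793057, 0.57753488, 0.23050865]), 'ee_rot': array([ 8.30915380e-01,  5.56398345e-01, -5.68366977e-04,  4.35191967e-04]), 'ft_force': array([-0.7996758 , -1.26925846, -0.02488507]), 'torque': array([ 0.03371717,  0.02060062, -0.04750625]), 'grip_width': 1.0009615524768454}
scene {'fx': 411.2632755736866, 'fy': 411.2632755736866, 'cx': 315.7343735629441, 'cy': 203.99833267024675, 'xyz': array([-0.11116701, -0.64804375,  0.98003447]), 'rotation': array([ 0.3972542 , -0.15512639, -0.32586846,  0.8437622 ])}
top {'fx': 454.4013560107962, 'fy': 454.4013560107962, 'cx': 321.7486899650608, 'cy': 191.65384127197703, 'xyz': array([0.41927669, 0.10393257, 1.37559943]), 'rotation': array([-0.04054962,  0.0465838 ,  0.71311713, -0.69831915])}
```

View pics/scene0.png

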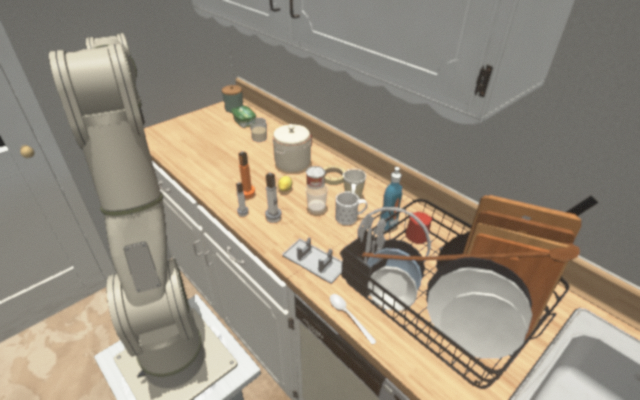

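View pics/top0.png

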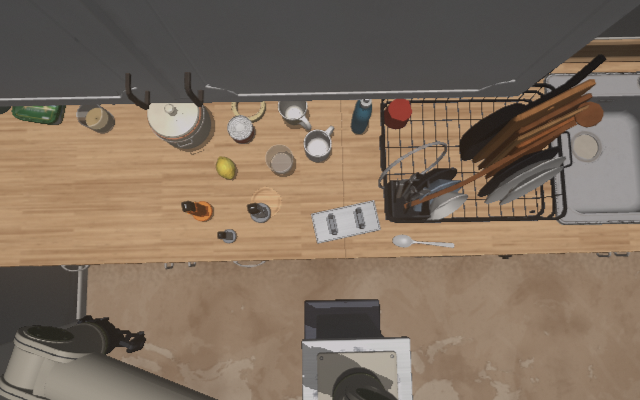

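The scene picture shows the grey brush at (272,210), with a smaller grey one at (241,205) and an orange one beside it. In the top picture the brush head is near (259,211), the rest at (346,222), the spoon at (402,241) to its right, and the tumbler and lemon at (280,160) and (226,168).

```bash
cat > h.py <<'E'
import numpy as np, cv2
from scipy.spatial.transform import Rotation as R
from workcell import manip, cams
def ray(p,u,v,z,):
    d=R.from_quat(p['rotation']).apply([(u-p['cx'])/p['fx'],-(v-p['cy'])/p['fy'],-1.0])
    return p['xyz']+d*(z-p['xyz'][2])/d[2]
def proj(p,X):
    c=R.from_quat(p['rotation']).inv().apply(np.atleast_2d(X)-p['xyz'])
    return np.c_[p['cx']+p['fx']*c[:,0]/-c[:,2], p['cy']-p['fy']*c[:,1]/-c[:,2]]
E
python3 - <<'E'
from h import *
t=cams.camera_params('top');s=cams.camera_params('scene')
a=cv2.imread('pics/top0.png')[180:260,180:460];b=cv2.imread('pics/scene0.png')[160:290,220:360]
a=cv2.resize(a,None,fx=2.85,fy=2.85,interpolation=cv2.INTER_CUBIC);b=cv2.resize(b,None,fx=2.6,fy=2.6,interpolation=cv2.INTER_CUBIC)
c=np.zeros((a.shape[0]+b.shape[0],798,3),np.uint8);c[:a.shape[0]]=a;c[a.shape[0]:,:b.shape[1]]=b
cv2.imwrite('pics/c0.png',c)
for n,u,v,z in [('brushhead',261,211,.02),('griptop',253,208,.19),('lemon',226,168,.03),('tumbler',280,160,.045),('spoon',402,241,0),('rest corners',312,215,.012),('r',376,202,.012),('r',381,231,.012),('r',318,243,.012),('small',229,236,.02),('orange',202,211,.02),('tableedge',300,260,0)]:
    print(n,ray(t,u,v,z).round(3))
print(ray(s,274,213,.02).round(3),ray(s,270,177,.19).round(3))
E
```

```text
brushhead [0.533 0.273 0.02 ]
griptop [0.527 0.273 0.19 ]
lemon [0.663 0.376 0.03 ]
tumbler [0.681 0.213 0.045]
spoon [ 0.435 -0.148  0.   ]
rest corners [0.518 0.121 0.012]
r [ 0.553 -0.073  0.012]
r [ 0.466 -0.084  0.012]
r [0.434 0.105 0.012]
small [0.46  0.368 0.02 ]
orange [0.536 0.449 0.02 ]
tableedge [0.385 0.16  0.   ]
[0.53  0.274 0.02 ] [0.518 0.262 0.19 ]
```

View pics/c0.png

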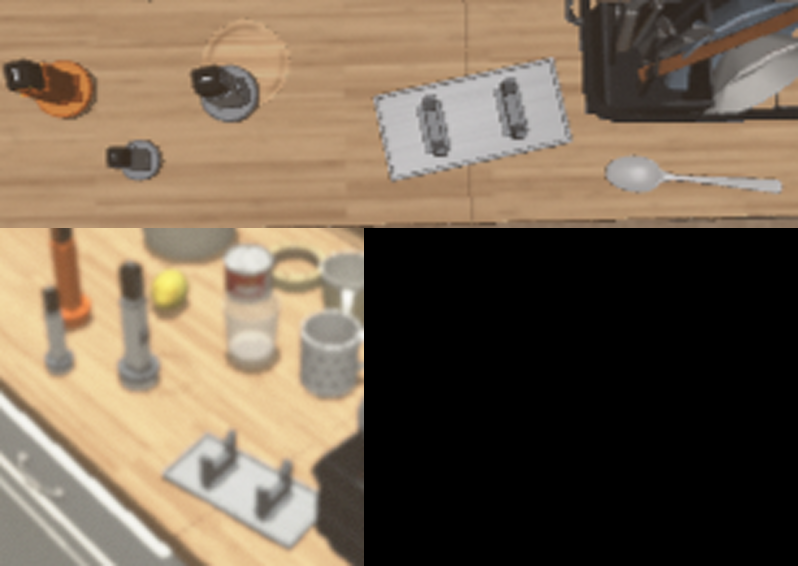

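```bash
cat >> h.py <<'E'
def rotm(az,tilt):
    """tool x = horizontal at az deg; tilt about tool x from straight down, deg (positive: tip swings to left of x)"""
    a=np.radians(az); x=np.array([np.cos(a),np.sin(a),0]); y=np.array([np.sin(a),-np.cos(a),0])
    return R.from_matrix(np.c_[x,y,[0,0,-1]])*R.from_euler('x',tilt,degrees=True)
def row(pos,rot,o=None):
    o=o or manip.get_obs(); T=R.from_quat(o['ee_rot'])
    print('rot',(T.inv()*rot).as_rotvec(degrees=True).round(1),'shift',T.inv().apply(np.array(pos)-o['position']).round(4))
E
python3 -c "
from h import *
row([.52,.10,.30],rotm(0,40)); p=cams.camera_params('wrist');print(p)"
```

```text
rot [35.2 23.6 64.7] shift [-0.3342  0.4427 -0.069 ]
{'fx': 287.85044843461117, 'fy': 287.85044843461117, 'cx': 321.7160778581067, 'cy': 197.97684976411708, 'xyz': array([0.17505888, 0.60450157, 0.37350293]), 'rotation': array([-0.11542595, -0.07634343,  0.5510618 ,  0.82290912])}
```

Request:
{"method": "move_arm", "body": {"moves": [[0, 0, 0, -0.05, 0.1, -0.07, 0.085], [35, 23.6, 64.7, -0.334, 0.443, -0.07, 0.085], [35, 23.6, 64.7, -0.334, 0.443, -0.07, 0.085], [35, 23.6, 64.7, -0.334, 0.443, -0.07, 0.085], [35, 23.6, 64.7, -0.334, 0.443, -0.07, 0.085], [35, 23.6, 64.7, -0.334, 0.443, -0.07, 0.085], [35, 23.6, 64.7, -0.334, 0.443, -0.07, 0.085], [35, 23.6, 64.7, -0.334, 0.443, -0.07, 0.085], [35, 23.6, 64.7, -0.334, 0.443, -0.07, 0.085], [35, 23.6, 64.7, -0.334, 0.443, -0.07, 0.085]]}}

```text
clock: 1.1
position: [0.4891, 0.1543, 0.2964]
ee_rot: [0.939, -0.003, 0.002, -0.343]
ft_force: [1.0, 0.4, -0.6]
grip_width: 0.997
```

```bash
python3 - <<'E'
from h import *
import json
o=manip.get_obs();p=cams.camera_params('wrist');im=cams.camera('wrist');cv2.imwrite('pics/w1.png',im[:,:,::-1])
print(o['position'],o['ee_rot'],o['joint_pos'].round(2));print(p)
json.dump({k:np.asarray(v).tolist() for k,v in p.items()},open('w1.json','w'))
E
```

```text
[0.4890691  0.15429332 0.29642807] [ 0.93943014 -0.00256063  0.00203344 -0.34272486] [-0.48  0.03  0.54  1.85 -0.73  1.37  0.24]
{'fx': 287.85044843461117, 'fy': 287.85044843461117, 'cx': 321.7160778581067, 'cy': 197.97684976411708, 'xyz': array([0.48977131, 0.11590834, 0.45054164]), 'rotation': array([ 0.20937354, -0.0016977 , -0.00287931,  0.97783002])}
```

View pics/w1.png

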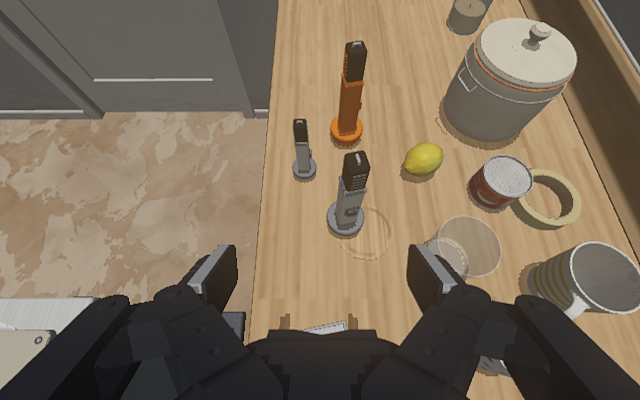

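The wrist picture shows the brush from the button side: grip at (355,170), button near (350,210), head at (345,222), with the fingers well clear of it.

```bash
python3 - <<'E'
from h import *
import json
p={k:np.array(v) for k,v in json.load(open('w1.json')).items()}
im=cv2.imread('pics/w1.png')
k=7;x0,y0=315,145
c=cv2.resize(im[y0:y0+95,x0:x0+60],None,fx=6,fy=6,interpolation=cv2.INTER_CUBIC)
outs=[c.copy()]
def model(cx,cy,yaw):
    d=R.from_euler('z',yaw,degrees=True)   # brush yaw: -y axis is button
    P=[]
    for s in ((-12,-13),(12,-13),(12,13),(-12,13)): P.append([*s,190])
    for z in (28,140):
        for s in ((-14,-14),(14,-14),(14,14),(-14,14)): P.append([*s,z])
    for s in ((-7,74.5),(7,74.5),(7,93.5),(-7,93.5)): P.append([s[0],-19.5,s[1]])
    P=d.apply(np.array(P)/1000.)+[cx,cy,0]
    return P
for yaw in (0,20):
    q=c.copy();P=(proj(p,model(.533,.273,yaw))-[x0,y0])*6
    for i in range(0,16,4): cv2.polylines(q,[P[i:i+4].astype(np.int32)],True,[(0,255,255),(0,255,0),(255,255,0),(0,0,255)][i//4],1)
    outs.append(q)
o=np.hstack(outs);o=cv2.resize(o,(800,int(o.shape[0]*800/o.shape[1])));cv2.imwrite('pics/c1.png',o)
E
```

```text
(no output)
```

View pics/c1.png

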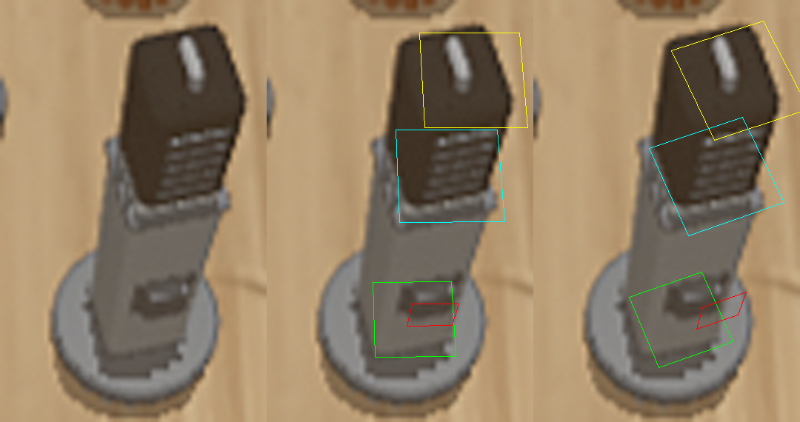

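```bash
python3 - <<'E'
from h import *
import json
from scipy.optimize import least_squares
p={k:np.array(v) for k,v in json.load(open('w1.json')).items()}
M=np.array([[-12,13,190],[12,13,190],[12,-13,190],[14,-14,28],[-14,-14,28],[0,0,24],[0,-19.5,84]])/1e3
uv=np.array([[135,45],[215,28],[244,97],[188,342],[108,357],[135,325],[163,298]])/4.444+[315,145]
f=lambda v:(proj(p,R.from_euler('z',v[2],degrees=True).apply(M)+[v[0],v[1],0])-uv).ravel()
s=least_squares(f,[.53,.27,8],x_scale=[.01,.01,5],loss='soft_l1');print(s.x,f(s.x).reshape(-1,2).round(1))
E
```

```text
[ 0.52836017  0.2746437  14.83135165] [[-3.  -1.2]
 [ 0.4 -2.3]
 [ 1.9  2.5]
 [-0.9 -0.1]
 [-0.2  1. ]
 [-0.4 -1.4]
 [ 0.8  2.3]]
```

```bash
python3 - <<'E'
from h import *
r=rotm(13,70);tz=r.as_matrix()[:,2];G=np.array([.528,.274,.088]);print(tz)
row(G-.09*tz,r);row(G+.02*tz,r)
E
```

```text
[-0.21138485  0.91560836 -0.34202014]
rot [ 29.7 -12.   -8.4] shift [0.0532 0.0776 0.1661]
rot [ 29.7 -12.   -8.4] shift [0.0273 0.0254 0.2594]
```

Request:
{"method": "move_arm", "body": {"moves": [[29.7, -12, -8.4, 0.053, 0.078, 0.166, 0.085], [29.7, -12, -8.4, 0.053, 0.078, 0.166, 0.085], [29.7, -12, -8.4, 0.053, 0.078, 0.166, 0.085], [29.7, -12, -8.4, 0.053, 0.078, 0.166, 0.085], [29.7, -12, -8.4, 0.053, 0.078, 0.166, 0.085], [29.7, -12, -8.4, 0.053, 0.078, 0.166, 0.085], [29.7, -12, -8.4, 0.053, 0.078, 0.166, 0.085]]}}

```text
clock: 1.85
position: [0.5417, 0.2026, 0.1181]
ee_rot: [0.814, 0.103, -0.072, -0.567]
ft_force: [-0.4, -0.1, 0.8]
grip_width: 0.993
```

```bash
python3 - <<'E'
from h import *
r=rotm(13,70);tz=r.as_matrix()[:,2];G=np.array([.528,.274,.088])
o=manip.get_obs();p=cams.camera_params('wrist');im=cams.camera('wrist')
print(o['position'],G-.09*tz,o['joint_pos'].round(2))
im=im[:,:,::-1].copy();ax=proj(p,[[*G[:2],z] for z in (0,.028,.088,.14,.19)]);
for q in ax: cv2.circle(im,tuple(int(a) for a in q),2,(0,255,255),-1)
cv2.imwrite('pics/w2.png',cv2.resize(im[40:330,170:490],None,fx=2,fy=2))
row(G-.09*tz,r);row(G+.02*tz,r)
E
```

```text
[0.54165077 0.20262472 0.11812843] [0.54702464 0.19159525 0.11878181] [-0.17  0.75  0.35  1.69 -1.24  1.69  0.96]
rot [0.4 1.3 0.7] shift [ 0.0018  0.0056 -0.0107]
rot [0.4 1.3 0.7] shift [0.0042 0.0049 0.0993]
```

View pics/w2.png

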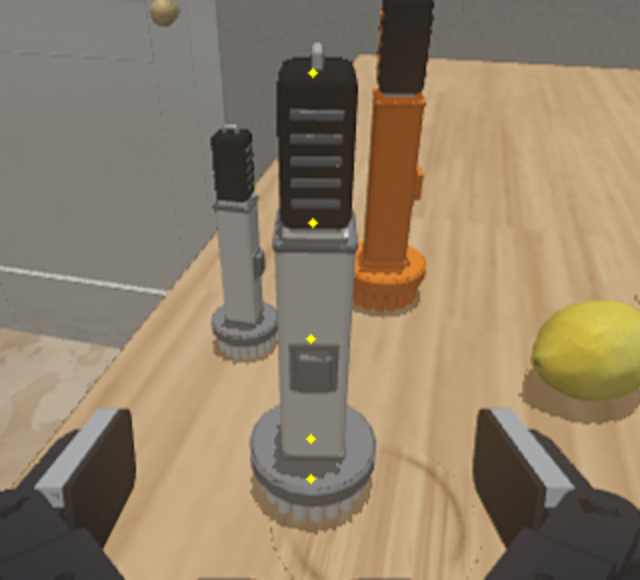

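The picture shows the brush square-on, button at (314,368), with my axis estimate on its centre line, and both fingers clear on either side. I'll move in with a slightly smaller tilt, because joint 5 is near its limit.

```bash
python3 - <<'E'
from h import *
r=rotm(13,62);tz=r.as_matrix()[:,2];G=np.array([.528,.274,.088])
row(G-.05*tz,r);row(G+.02*tz,r)
E
```

```text
rot [-7.6  1.2  0.8] shift [ 0.0027 -0.0016  0.0297]
rot [-7.6  1.2  0.8] shift [0.0042 0.0077 0.0991]
```

Request:
{"method": "move_arm", "body": {"moves": [[-7.6, 1.2, 0.8, 0.003, -0.001, 0.03, 0.085], [-7.6, 1.2, 0.8, 0.0035, 0.003, 0.06, 0.085], [-7.6, 1.2, 0.8, 0.004, 0.006, 0.085, 0.085], [-7.6, 1.2, 0.8, 0.004, 0.008, 0.099, 0.085], [-7.6, 1.2, 0.8, 0.004, 0.008, 0.099, 0.085], [-7.6, 1.2, 0.8, 0.004, 0.008, 0.099, 0.085]]}}

```text
clock: 2.5
position: [0.5242, 0.2911, 0.0799]
ee_rot: [0.851, 0.098, -0.058, -0.512]
ft_force: [-0.4, -0.8, 0.4]
grip_width: 0.993
```

```bash
python3 - <<'E'
from h import *
r=rotm(13,62);tz=r.as_matrix()[:,2];G=np.array([.528,.274,.088])
o=manip.get_obs();print(o['position'],G+.02*tz,o['joint_pos'].round(2),o['ft_force'])
row(G+.02*tz,r)
E
```

```text
[0.52423831 0.29106527 0.0798743 ] [0.5240276  0.29120635 0.07861057] [-0.27  0.67  0.25  1.79 -1.25  1.4   0.9 ] [-0.39053744 -0.81032585  0.41673674]
rot [-0.1 -0.   0.1] shift [-0.0002  0.001   0.0008]
```

Aligned. Next, close the fingers and lift a little.

Request:
{"method": "move_arm", "body": {"grip_force": 60, "moves": [[0, 0, 0, 0, 0, 0, 0.0], [0, 0, 0, 0, 0, 0, 0.0], [0, 0, 0, 0, 0, 0, 0.0], [0, 0, 0, 0, 0, 0, 0.0], [0, 0, 0, 0, 0, 0, 0.0], [0, 0, 0, 0, 0, 0, 0.0], [0, 0, 0, 0, 0, 0, 0.0], [0, 0, 0, 0, 0, 0, 0.0]]}}

```text
clock: 3.3
position: [0.5234, 0.2913, 0.0768]
ee_rot: [0.851, 0.096, -0.06, -0.512]
ft_force: [0.6, -1.3, 3.0]
grip_width: 0.32
```

```bash
cat >> h.py <<'E'
GT=R.from_quat([.851,.096,-.06,-.512]);GP=np.array([.5234,.2913,.0768])   # tool at grasp
BT=rotm(13,0)*R.from_euler('x',180,degrees=True)                          # brush at grasp (yaw 13)
BP=np.array([.528,.2745,0])
def lie(C,az,h):  # tool pose for brush lying at rest centre C, axis az(deg, rest x), h above seat
    a=np.radians(az);b=np.array([-np.sin(a),np.cos(a),0]);y=np.array([0,0,-1.])
    T=R.from_matrix(np.c_[np.cross(y,b),y,b]);o=np.array([*C,.044+h])-.082*b
    rel=BT.inv()*GT; return o+T.apply(BT.inv().apply(GP-BP)), T*rel
E
python3 - <<'E'
from h import *
t=cams.camera_params('top')
P=np.array([ray(t,u,v,.012)[:2] for u,v in [(311.6,214.4),(374,200.4),(380.7,228.4),(317.9,243.2)]]);print(P)
C=P.mean(0);d=(P[0]+P[3]-P[1]-P[2])/2;az=np.degrees(np.arctan2(-d[0],d[1]));print(C,np.hypot(*d),az)
print(BT.as_matrix().round(2))
p,r=lie(C,az,.15);print(p,r.as_matrix().round(2));row(p,r)
E
```

```text
[[ 0.51991334  0.12242183]
 [ 0.55830314 -0.06670351]
 [ 0.47358253 -0.08379386]
 [ 0.43353591  0.10524828]]
[0.49633373 0.01929318] 0.19310807620961387 11.717678861836998
[[ 0.97 -0.22 -0.  ]
 [ 0.22  0.97  0.  ]
 [ 0.   -0.    1.  ]]
[0.49670152 0.01405879 0.17659581] [[ 0.98  0.18  0.09]
 [ 0.2  -0.87 -0.46]
 [-0.    0.47 -0.88]]
rot [-90.    0.7   1.6] shift [-0.0887  0.0355 -0.28  ]
```

Request:
{"method": "move_arm", "body": {"moves": [[0, 0, 0, 0, -0.04, -0.02, 0.0], [0, 0, 0, 0, -0.088, -0.048, 0.0], [-8, 0, 0, 0, -0.13, -0.07, 0.0], [-16, 0, 0, 0, -0.16, -0.1, 0.0], [-24, 0, 0, -0.02, -0.13, -0.13, 0.0], [-32, 0, 0, -0.04, -0.11, -0.17, 0.0], [-40, 0, 0, -0.05, -0.08, -0.21, 0.0], [-48, 0, 0, -0.06, -0.04, -0.24, 0.0], [-56, 0, 1, -0.07, -0.02, -0.26, 0.0], [-64, 0, 1, -0.08, 0, -0.27, 0.0]]}}

```text
clock: 4.3
position: [0.5, 0.0381, 0.2036]
ee_rot: [0.994, 0.105, -0.003, 0.02]
ft_force: [-0.9, 1.2, -2.7]
grip_width: 0.318
```

```bash
python3 - <<'E'
from h import *
o=manip.get_obs();print(o['position'],o['joint_pos'].round(2),o['grip_width'])
p,r=lie([.4963,.0193],11.7,.13);row(p,r)
E
```

```text
[0.4999668  0.03808046 0.20359155] [-0.59  0.07  0.42  1.84  0.01  1.25  0.03] 0.3180786073760744
rot [-25.7   0.4   0.7] shift [-0.0078  0.021   0.0479]
```

Request:
{"method": "move_arm", "body": {"moves": [[-8, 0, 0, -0.003, 0.007, 0.015, 0.0], [-16, 0, 0.5, -0.006, 0.014, 0.03, 0.0], [-24, 0.4, 0.7, -0.008, 0.021, 0.04, 0.0], [-25.7, 0.4, 0.7, -0.008, 0.021, 0.048, 0.0], [-25.7, 0.4, 0.7, -0.008, 0.021, 0.048, 0.0], [-25.7, 0.4, 0.7, -0.008, 0.021, 0.048, 0.0]]}}

```text
clock: 4.9
position: [0.4958, 0.017, 0.1561]
ee_rot: [0.966, 0.099, 0.023, 0.237]
ft_force: [0.0, 0.3, -0.6]
grip_width: 0.318
```

```bash
python3 - <<'E'
from h import *
o=manip.get_obs();p,r=lie([.4963,.0193],11.7,.13);print(o['position'],p,o['ft_force'],o['joint_pos'].round(2));row(p,r)
s=cams.camera_params('scene');t=cams.camera_params('top');w=cams.camera_params('wrist')
S=cams.camera('scene')[:,:,::-1].copy();W=cams.camera('wrist')[:,:,::-1].copy()
C=np.array([.4963,.0193,0]);q=R.from_euler('z',11.7,degrees=True)
L=np.array([[-.046,-.098,.012],[.046,-.098,.012],[.046,.098,.012],[-.046,.098,.012]])
B=lambda h:np.array([[0,-.082,.044+h],[0,-.054,.044+h],[0,.058,.044+h],[0,.108,.044+h]])
for im,c in ((S,s),(W,w)):
    cv2.polylines(im,[proj(c,q.apply(L)+C).astype(np.int32)],True,(0,255,255),1)
    for x in proj(c,q.apply(B(.13))+C): cv2.circle(im,tuple(int(a) for a in x),1,(0,0,255),-1)
cv2.imwrite('pics/s3.png',np.hstack([cv2.resize(S[170:320,240:390],(400,400),interpolation=cv2.INTER_CUBIC),cv2.resize(W,None,fx=1,fy=1)[:,120:520]]))
E
```

```text
[0.49577452 0.01696449 0.15606643] [0.49666617 0.0140655  0.15659581] [ 0.03612196  0.27750924 -0.60816037] [-0.75  0.15  0.33  1.95  0.45  1.2  -0.42]
rot [-0.4  0.   0.2] shift [0.0003 0.0029 0.0009]
```

View pics/s3.png

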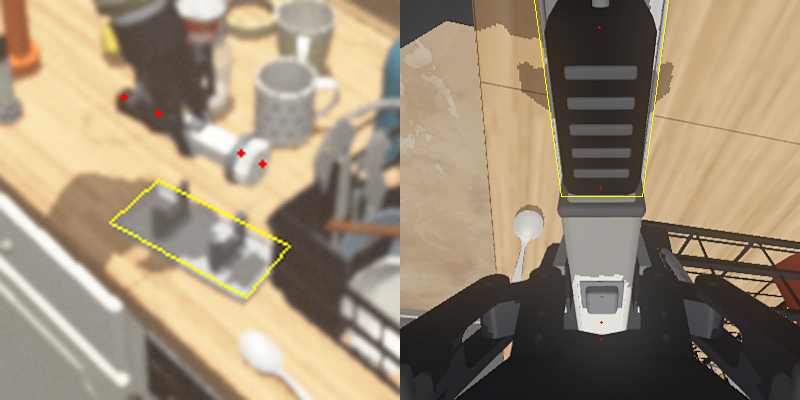

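The outline of the rest fits the scene crop, and the wrist view shows the brush, button up at (601,298), centred over the tray. Lower it now.

```bash
python3 - <<'E'
from h import *
for h in (.02,.008,0): row(*lie([.4963,.0193],11.7,h))
E
```

```text
rot [-0.4 -0.   0.1] shift [-0.     -0.0487  0.0988]
rot [-0.4 -0.   0.1] shift [-0.     -0.0542  0.1094]
rot [-0.4 -0.   0.1] shift [-0.     -0.0579  0.1165]
```

Request:
{"method": "move_arm", "body": {"moves": [[-0.4, 0, 0, 0, -0.012, 0.03, 0.0], [-0.4, 0, 0, 0, -0.028, 0.06, 0.0], [-0.4, 0, 0, 0, -0.04, 0.082, 0.0], [-0.4, 0, 0, 0, -0.0487, 0.0988, 0.0], [-0.4, 0, 0, 0, -0.0487, 0.0988, 0.0], [-0.4, 0, 0, 0, -0.052, 0.105, 0.0], [-0.4, 0, 0, 0, -0.0542, 0.1094, 0.0], [-0.4, 0, 0, 0, -0.0542, 0.1094, 0.0]]}}

```text
clock: 5.8
position: [0.4963, 0.0145, 0.0341]
ee_rot: [0.965, 0.099, 0.024, 0.24]
ft_force: [0.7, -0.9, -0.4]
grip_width: 0.323
```

```bash
python3 - <<'E'
from h import *
o=manip.get_obs();print(o['position'],o['ft_force'],o['torque'])
for h in (.008,0,-.001): print(lie([.4963,.0193],11.7,h)[0]);row(*lie([.4963,.0193],11.7,h))
E
```

```text
[0.49630874 0.01445551 0.03408022] [ 0.66323428 -0.92159896 -0.41992084] [0.60817644 0.12632175 0.00866572]
[0.49666617 0.0140655  0.03459581]
rot [ 0.1 -0.   0.2] shift [ 0.0003  0.0006 -0.0002]
[0.49666617 0.0140655  0.02659581]
rot [ 0.1 -0.   0.2] shift [ 0.0003 -0.0031  0.0068]
[0.49666617 0.0140655  0.02559581]
rot [ 0.1 -0.   0.2] shift [ 0.0003 -0.0036  0.0077]
```

Request:
{"method": "move_arm", "body": {"moves": [[0, 0, 0, 0, -0.001, 0.002, 0.0], [0, 0, 0, 0, -0.002, 0.004, 0.0], [0, 0, 0, 0, -0.0025, 0.0055, 0.0], [0, 0, 0, 0, -0.003, 0.0068, 0.0], [0, 0, 0, 0, -0.0034, 0.0077, 0.0], [0, 0, 0, 0, -0.0034, 0.0077, 0.0]]}}

```text
clock: 6.4
position: [0.4964, 0.0142, 0.0278]
ee_rot: [0.965, 0.098, 0.024, 0.241]
ft_force: [-16.4, 5.3, 36.8]
grip_width: 0.321
```

Request:
{"method": "move_arm", "body": {"moves": [[0, 0, 0, 0, 0.0005, -0.001, 0.0], [0, 0, 0, 0, 0.0005, -0.001, 0.06], [0, 0, 0, 0, 0.0005, -0.001, 0.06], [0, 0, 0, 0, 0.0005, -0.001, 0.06], [0, 0, 0, 0, 0.0005, -0.001, 0.06], [0, 0, 0, 0, 0.0005, -0.001, 0.06]]}}

```text
clock: 7.0
position: [0.4963, 0.0139, 0.0266]
ee_rot: [0.965, 0.099, 0.024, 0.241]
ft_force: [-0.1, 0.6, -0.2]
grip_width: 0.699
```

```bash
python3 - <<'E'
from h import *
o=manip.get_obs();print(o['position'],o['ft_force'],o['torque'],o['grip_width'])
p=np.array(o['position']);r=rotm(11.7,0)
up=p+[0,0,.16]; row(up,R.from_quat(o['ee_rot']));row(up,r)
E
```

```text
[0.49629566 0.0138548  0.02655126] [-0.06317446  0.63389715 -0.19368082] [0.51841641 0.14238624 0.00790193] 0.6991927089186494
rot [0. 0. 0.] shift [-0.0003  0.0751 -0.1413]
rot [28.   0.1 -0. ] shift [-0.0003  0.0751 -0.1413]
```

Request:
{"method": "move_arm", "body": {"moves": [[0, 0, 0, 0, 0.012, -0.025, 0.07], [0, 0, 0, 0, 0.03, -0.06, 0.07], [8, 0, 0, 0, 0.055, -0.1, 0.07], [16, 0, 0, 0, 0.075, -0.141, 0.0], [24, 0, 0, 0, 0.075, -0.141, 0.0], [28, 0, 0, 0, 0.075, -0.141, 0.0], [28, 0, 0, 0, 0.075, -0.141, 0.0], [28, 0, 0, 0, 0.075, -0.141, 0.0]]}}

```text
clock: 7.8
position: [0.4963, 0.0139, 0.1859]
ee_rot: [0.995, 0.101, -0.001, 0.001]
ft_force: [-0.0, -0.0, 0.9]
grip_width: 0.003
```

```bash
python3 - <<'E'
from h import *
w=cams.camera_params('wrist');W=cams.camera('wrist')[:,:,::-1].copy();o=manip.get_obs();print(o['position'],o['grip_width'],o['joint_pos'].round(2),w['xyz'])
S=cams.camera('scene')[:,:,::-1].copy()
cv2.imwrite('pics/w4raw.png',W);s=cams.camera_params('scene')
C=np.array([.4963,.0193,0]);q=R.from_euler('z',11.7,degrees=True)
B=np.array([[0,-.082,.044],[0,-.054,.044],[0,.002,.0635],[0,.058,.044],[0,.108,.044]])
L=np.array([[-.046,-.098,.012],[.046,-.098,.012],[.046,.098,.012],[-.046,.098,.012]])
for im,c in ((W,w),(S,s)):
    for x in proj(c,q.apply(B)+C): cv2.circle(im,tuple(int(a) for a in x),1,(0,0,255),-1)
    cv2.polylines(im,[proj(c,q.apply(L)+C).astype(np.int32)],True,(0,255,255),1)
cv2.imwrite('pics/w4.png',np.hstack([W[:,100:500],cv2.resize(S[170:320,240:390],(400,400),interpolation=cv2.INTER_CUBIC)]))
E
```

```text
[0.49610536 0.01469494 0.18572587] 0.0015520885833869595 [-0.53  0.07  0.42  1.87 -0.03  1.2   0.11] [0.4837937  0.08252433 0.32866733]
```

View pics/w4.png

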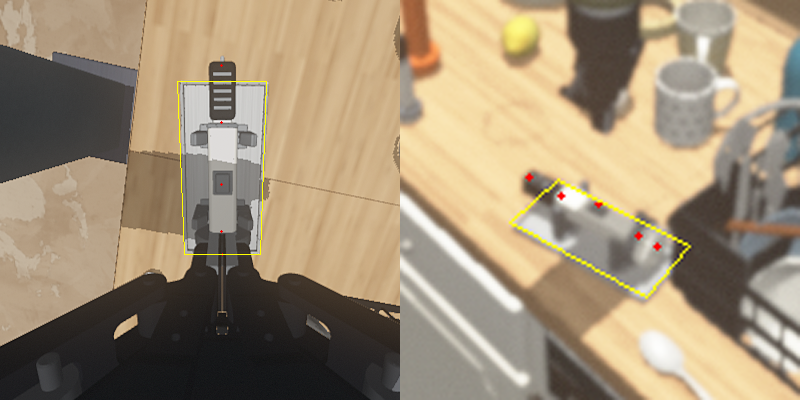

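The picture shows the brush lying in both saddles, with the button at (222,183) on the predicted dot and the grip starting at (222,122). Press the button with the shut fingers.

```bash
python3 - <<'E'
from h import *
for z in (.075,.058): row([.4959,.0213,z],rotm(11.7,0))
E
```

```text
rot [0.1 0.2 0.1] shift [ 0.0014 -0.0063  0.1107]
rot [0.1 0.2 0.1] shift [ 0.0015 -0.0063  0.1277]
```

Request:
{"method": "move_arm", "body": {"moves": [[0, 0, 0, 0.0015, -0.0063, 0.045, 0.0], [0, 0, 0, 0.0015, -0.0063, 0.085, 0.0], [0, 0, 0, 0.0015, -0.0063, 0.11, 0.0], [0, 0, 0, 0.0015, -0.0063, 0.115, 0.0], [0, 0, 0, 0.0015, -0.0063, 0.12, 0.0], [0, 0, 0, 0.0015, -0.0063, 0.1235, 0.0], [0, 0, 0, 0.0015, -0.0063, 0.1265, 0.0], [0, 0, 0, 0.0015, -0.0063, 0.1285, 0.0], [0, 0, 0, 0.0015, -0.0063, 0.1285, 0.0]]}}

```text
clock: 8.8
position: [0.4974, 0.0208, 0.0586]
ee_rot: [0.995, 0.102, 0.0, -0.0]
ft_force: [1.0, 1.9, 3.3]
grip_width: 0.003
```

Request:
{"method": "move_arm", "body": {"moves": [[0, 0, 0, 0, 0, 0.0015, 0.0], [0, 0, 0, 0, 0, 0.003, 0.0], [0, 0, 0, 0, 0, 0.003, 0.0], [0, 0, 0, 0, 0, 0.003, 0.0]]}}

```text
clock: 9.2
position: [0.4979, 0.0208, 0.0579]
ee_rot: [0.995, 0.101, 0.001, -0.001]
ft_force: [-11.7, 1.2, 37.6]
grip_width: 0.0
```

Request:
{"method": "move_arm", "body": {"moves": [[0, 0, 0, 0, 0, -0.03, 0.0], [0, 0, 0, 0, 0, -0.08, 0.0], [0, 0, 0, 0, 0, -0.127, 0.05], [0, 0, 0, 0, 0, -0.127, 0.05], [0, 0, 0, 0, 0, -0.127, 0.05]]}}

```text
clock: 9.7
position: [0.4971, 0.0203, 0.1827]
ee_rot: [0.995, 0.101, 0.0, -0.0]
ft_force: [-0.9, -0.5, -0.6]
grip_width: 0.502
```

```bash
cat >> h.py <<'E'
C0=np.array([.4963,.0193,0]);Q0=R.from_euler('z',11.7,degrees=True)
def profile(im,p,ys,z=.057):
    uv=proj(p,Q0.apply(np.array([[x,y,z] for y in ys for x in (-.004,0,.004)]))+C0)
    g=cv2.cvtColor(im,cv2.COLOR_BGR2GRAY)
    return np.array([g[int(v),int(u)] if 0<=v<400 and 0<=u<640 else -1 for u,v in uv]).reshape(-1,3).mean(1).astype(int)
E
python3 - <<'E'
from h import *
o=manip.get_obs();w=cams.camera_params('wrist');W=cams.camera('wrist')[:,:,::-1].copy();cv2.imwrite('pics/w5.png',W)
ys=np.arange(.04,.21,.004)
print(o['position'],list(zip((ys*1e3).round().astype(int).tolist(),profile(W,w,ys).tolist())))
b=Q0.apply([0,1,0])
for z in (.10,.025): row(C0+.094*b+[0,0,z],rotm(11.7,0),o)
E
```

```text
[0.49708421 0.0202913  0.18273619] [(40, 226), (44, 226), (48, 226), (52, 231), (56, 159), (60, 228), (64, 226), (68, 228), (72, 75), (76, 82), (80, 160), (84, 80), (88, 183), (92, 79), (96, 156), (100, 71), (104, 66), (108, 156), (112, 77), (116, 79), (120, 177), (124, 183), (128, 189), (132, 190), (136, 191), (140, 189), (144, 188), (148, 186), (152, 185), (156, 185), (160, 184), (164, -1), (168, -1), (172, -1), (176, -1), (180, -1), (184, -1), (188, -1), (192, -1), (196, -1), (200, -1), (204, -1), (208, -1)]
rot [-0.  -0.  -0.1] shift [-0.0011 -0.0931  0.0828]
rot [-0.  -0.  -0.1] shift [-0.0011 -0.0931  0.1578]
```

The grip now runs from 70 to 118 mm on the rest's axis, so the handle has sprung out 10 mm. Go to the grip and grasp it.

Request:
{"method": "move_arm", "body": {"moves": [[0, 0, 0, -0.001, -0.045, 0.02, 0.06], [0, 0, 0, -0.001, -0.093, 0.05, 0.06], [0, 0, 0, -0.001, -0.093, 0.083, 0.06], [0, 0, 0, -0.001, -0.093, 0.12, 0.06], [0, 0, 0, -0.001, -0.093, 0.145, 0.06], [0, 0, 0, -0.001, -0.093, 0.156, 0.06], [0, 0, 0, -0.001, -0.093, 0.156, 0.06], [0, 0, 0, -0.001, -0.093, 0.156, 0.06]]}}

```text
clock: 10.55
position: [0.4771, 0.1111, 0.0264]
ee_rot: [0.995, 0.101, -0.001, 0.0]
ft_force: [-0.0, -0.1, 0.2]
grip_width: 0.704
```

Request:
{"method": "move_arm", "body": {"grip_force": 60, "moves": [[0, 0, 0, 0, 0, 0, 0.0], [0, 0, 0, 0, 0, 0, 0.0], [0, 0, 0, 0, 0, 0, 0.0], [0, 0, 0, 0, 0, 0, 0.0], [0, 0, 0, 0, 0, 0, 0.0], [0, 0, 0, 0, 0, 0, 0.0]]}}

```text
clock: 11.15
position: [0.4773, 0.1115, 0.0266]
ee_rot: [0.995, 0.102, -0.0, -0.0]
ft_force: [-1.7, -0.7, 6.9]
grip_width: 0.275
```

```bash
python3 - <<'E'
from h import *
o=manip.get_obs();b=Q0.apply([0,1,0]);print(o['position'],o['ft_force'],o['grip_width'])
for d in (.026,.062,.066): row(o['position']+d*b,R.from_quat(o['ee_rot']),o)
E
```

```text
[0.4773463  0.11151559 0.02656824] [-1.67317378 -0.65874799  6.92589195] 0.27484332971559494
rot [0. 0. 0.] shift [-0.    -0.026  0.   ]
rot [0. 0. 0.] shift [-0.    -0.062  0.   ]
rot [0. 0. 0.] shift [-0.    -0.066  0.   ]
```

Pull smoothly along −y of the tool.

Request:
{"method": "move_arm", "body": {"moves": [[0, 0, 0, 0, -0.008, 0, 0.0], [0, 0, 0, 0, -0.016, 0, 0.0], [0, 0, 0, 0, -0.024, 0, 0.0], [0, 0, 0, 0, -0.032, 0, 0.0], [0, 0, 0, 0, -0.04, 0, 0.0], [0, 0, 0, 0, -0.047, 0, 0.0], [0, 0, 0, 0, -0.053, 0, 0.0], [0, 0, 0, 0, -0.058, 0, 0.0]]}}

```text
clock: 11.95
position: [0.4649, 0.1686, 0.0258]
ee_rot: [0.995, 0.102, -0.001, -0.0]
ft_force: [0.2, -2.1, -0.3]
grip_width: 0.276
```

Request:
{"method": "move_arm", "body": {"moves": [[0, 0, 0, 0, -0.002, 0, 0.0], [0, 0, 0, 0, -0.004, 0, 0.0], [0, 0, 0, 0, -0.005, 0, 0.0], [0, 0, 0, 0, -0.006, 0, 0.0], [0, 0, 0, 0, -0.006, 0, 0.0]]}}

```text
clock: 12.45
position: [0.4636, 0.174, 0.0258]
ee_rot: [0.995, 0.101, -0.001, -0.0]
ft_force: [0.0, 0.0, -1.0]
grip_width: 0.272
```

Request:
{"method": "move_arm", "body": {"moves": [[0, 0, 0, 0, -0.002, 0, 0.0], [0, 0, 0, 0, -0.004, 0, 0.0], [0, 0, 0, 0, -0.005, 0, 0.0], [0, 0, 0, 0, -0.005, 0, 0.0]]}}

```text
clock: 12.85
position: [0.4628, 0.1786, 0.0258]
ee_rot: [0.995, 0.101, -0.001, 0.0]
ft_force: [0.3, -2.9, -1.0]
grip_width: 0.27
```

Request:
{"method": "move_arm", "body": {"moves": [[0, 0, 0, 0, -0.001, 0, 0.0], [0, 0, 0, 0, -0.002, 0, 0.0], [0, 0, 0, 0, -0.003, 0, 0.0], [0, 0, 0, 0, -0.003, 0, 0.0]]}}

```text
clock: 13.25
position: [0.463, 0.1789, 0.0257]
ee_rot: [0.995, 0.1, -0.001, 0.001]
ft_force: [4.4, -12.3, -2.0]
grip_width: 0.272
```

```bash
python3 - <<'E'
from h import *
o=manip.get_obs();w=cams.camera_params('wrist');W=cams.camera('wrist')[:,:,::-1].copy();cv2.imwrite('pics/w6.png',W)
S=cams.camera('scene')[:,:,::-1].copy();s=cams.camera_params('scene')
q=Q0.inv().apply(o['position']-C0);print(q,o['ft_force'])
b=np.array([[0,-.082,.044],[0,-.054,.044],[0,.058,.044],[0,.13,.044],[0,.18,.044]])
for x in proj(s,Q0.apply(b)+C0): cv2.circle(S,tuple(int(a) for a in x),0,(0,0,255),-1)
cv2.imwrite('pics/w6c.png',np.hstack([W[:,120:520],cv2.resize(S[170:310,240:380],(400,400),interpolation=cv2.INTER_CUBIC)]))
E
```

```text
[-0.00025011  0.16299487  0.02572548] [  4.41977443 -12.26240066  -2.0061234 ]
```

View pics/w6c.png

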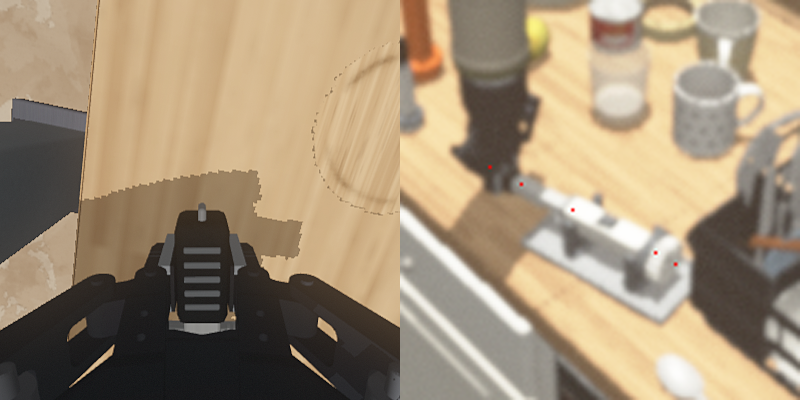

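Pulling now meets 13 N at a grip position of 163 mm. That fits the second stop (72 mm) plus about 7 mm of brush slide until the head bears on the saddle. Relax, release, and check from above.

Request:
{"method": "move_arm", "body": {"moves": [[0, 0, 0, 0, 0.003, 0, 0.0], [0, 0, 0, 0, 0.003, 0, 0.0], [0, 0, 0, 0, 0.003, 0, 0.06], [0, 0, 0, 0, 0.003, 0, 0.06], [0, 0, 0, 0, 0.003, 0, 0.06], [0, 0, 0, 0, 0.003, -0.04, 0.06], [0, 0, 0, 0, 0.003, -0.08, 0.06], [0, 0, 0, 0, 0.05, -0.12, 0.06], [0, 0, 0, 0, 0.095, -0.16, 0.06], [0, 0, 0, 0, 0.095, -0.16, 0.06]]}}

```text
clock: 14.35
position: [0.4833, 0.0858, 0.1893]
ee_rot: [0.995, 0.1, 0.001, -0.001]
ft_force: [1.2, 0.1, -0.5]
grip_width: 0.699
```

```bash
python3 - <<'E'
from h import *
o=manip.get_obs();w=cams.camera_params('wrist');W=cams.camera('wrist')[:,:,::-1].copy();cv2.imwrite('pics/w7.png',W)
ys=np.arange(.0,.23,.003)
print(o['position'],Q0.inv().apply(o['position']-C0),list(zip((ys*1e3).round().astype(int).tolist(),profile(W,w,ys).tolist())))
b=np.array([[0,-.005,.0635],[0,.064,.058],[0,.136,.057],[0,.186,.057]])
for x in proj(w,Q0.apply(b)+C0): cv2.circle(W,tuple(int(a) for a in x),1,(0,0,255),-1)
cv2.imwrite('pics/w7c.png',W[:,120:520])
for z in (.08,.026): row(Q0.apply([0,.015,z])+C0,rotm(11.7,0),o)
E
```

```text
[0.48327908 0.08579326 0.18925796] [0.00073361 0.06775219 0.18925796] [(0, 102), (3, 102), (6, 102), (9, 102), (12, 103), (15, 77), (18, 102), (21, 169), (24, 165), (27, 165), (30, 165), (33, 165), (36, 165), (39, 165), (42, 166), (45, 165), (48, 165), (51, 165), (54, 166), (57, 169), (60, 99), (63, 96), (66, 147), (69, 149), (72, 150), (75, 150), (78, 150), (81, 150), (84, 150), (87, 151), (90, 152), (93, 152), (96, 189), (99, 222), (102, 222), (105, 222), (108, 222), (111, 222), (114, 222), (117, 222), (120, 222), (123, 222), (126, 223), (129, 223), (132, 222), (135, 223), (138, 161), (141, 75), (144, 76), (147, 138), (150, 143), (153, 64), (156, 179), (159, 75), (162, 156), (165, 70), (168, 66), (171, 139), (174, 68), (177, 178), (180, 74), (183, 75), (186, 75), (189, 175), (192, 173), (195, 173), (198, 173), (201, 172), (204, 171), (207, 174), (210, 174), (213, 175), (216, 176), (219, 177), (222, 178), (225, 179), (228, 179)]
rot [-0.  -0.2 -0.2] shift [-0.0009  0.0528  0.1092]
rot [-0.  -0.2 -0.2] shift [-0.001   0.0529  0.1632]
```

View pics/w7c.png

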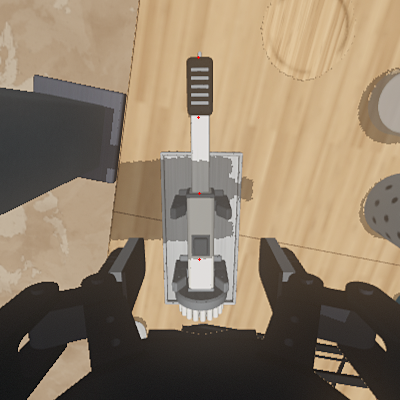

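The view from above shows the handle fully out: barrel end at about 64 mm and grip from 139 to 188 mm, so about 73 mm of tube showing. The brush is still in both saddles, slid about 6 mm. Grasp the barrel between the saddles.

Request:
{"method": "move_arm", "body": {"moves": [[0, -0.2, -0.2, -0.001, 0.04, 0.03, 0.06], [0, -0.2, -0.2, -0.001, 0.053, 0.07, 0.06], [0, -0.2, -0.2, -0.001, 0.053, 0.11, 0.06], [0, -0.2, -0.2, -0.001, 0.053, 0.14, 0.06], [0, -0.2, -0.2, -0.001, 0.053, 0.158, 0.06], [0, -0.2, -0.2, -0.001, 0.053, 0.163, 0.06], [0, -0.2, -0.2, -0.001, 0.053, 0.163, 0.06], [0, -0.2, -0.2, -0.001, 0.053, 0.163, 0.06]]}}

```text
clock: 15.2
position: [0.4918, 0.0369, 0.0238]
ee_rot: [0.995, 0.103, -0.002, -0.0]
ft_force: [0.4, -0.5, 0.6]
grip_width: 0.7
```

Request:
{"method": "move_arm", "body": {"grip_force": 80, "moves": [[0, 0, 0, 0, 0, 0, 0.0], [0, 0, 0, 0, 0, 0, 0.0], [0, 0, 0, 0, 0, 0, 0.0], [0, 0, 0, 0, 0, 0, 0.0], [0, 0, 0, 0, 0, 0, 0.0], [0, 0, 0, 0, 0, 0, 0.0]]}}

```text
clock: 15.8
position: [0.4918, 0.0369, 0.0239]
ee_rot: [0.995, 0.103, -0.002, -0.0]
ft_force: [-2.0, 0.2, 6.6]
grip_width: 0.32
```

Request:
{"method": "move_arm", "body": {"moves": [[0, 0, 0, 0, 0, -0.01, 0.0], [0, 0, 0, 0, 0, -0.025, 0.0], [0, 0, 0, 0, 0, -0.045, 0.0], [0, 0, 0, 0, 0, -0.07, 0.0], [0, 0, 0, 0, 0, -0.095, 0.0], [0, 0, 0, 0, 0, -0.115, 0.0], [0, 0, 0, 0, 0, -0.12, 0.0], [0, 0, 0, 0, 0, -0.12, 0.0], [0, 0, 0, 0, 0, -0.12, 0.0], [0, 0, 0, 0, 0, -0.12, 0.0]]}}

```text
clock: 16.8
position: [0.491, 0.0365, 0.1418]
ee_rot: [0.995, 0.103, -0.003, 0.0]
ft_force: [-0.2, 0.1, -0.4]
grip_width: 0.317
```

```bash
python3 - <<'E'
from h import *
o=manip.get_obs();w=cams.camera_params('wrist');W=cams.camera('wrist')[:,:,::-1].copy()
S=cams.camera('scene')[:,:,::-1].copy();s=cams.camera_params('scene')
dz=o['position'][2]-.0239;print(o['position'],dz,o['ft_force'],o['grip_width'])
b=np.array([[0,-.0755,.044+dz],[0,.0645,.044+dz],[0,.1365,.044+dz],[0,.1875,.044+dz]])
for im,c in ((W,w),(S,s)):
    for x in proj(c,Q0.apply(b)+C0): cv2.circle(im,tuple(int(a) for a in x),1,(0,0,255),-1)
cv2.imwrite('pics/w8c.png',np.hstack([W[:,120:520],cv2.resize(S[140:300,230:390],(400,400),interpolation=cv2.INTER_CUBIC)]))
E
```

```text
[0.49101279 0.03654498 0.14178728] 0.11788728424776082 [-0.21603144  0.14490002 -0.40190251] 0.31651037684734545
```

View pics/w8c.png

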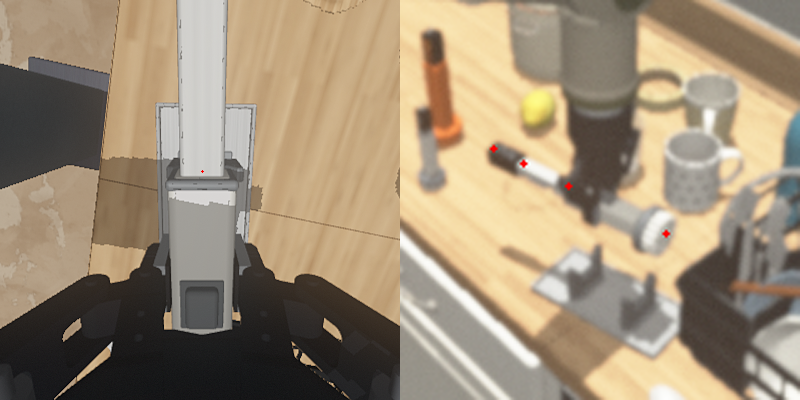

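The brush is held level and fully extended about 118 mm above its seat, well clear of the rest. The red model dots at the grip end (493,148), barrel end (569,186) and head (666,234) all match. The spoon and lemon are where they were. Hand in.

```bash
python3 -c "
from workcell import manip
print(manip.hand_in())"
```

```text
the job is handed in; nothing more can be done
None
```

I laid the brush in the rest with the button up and pressed the button until the handle sprang out about 10 mm. I then pulled the handle to the second stop, lifted the brush by its barrel, and handed the job in with it still in the gripper after 17 s. No verdict was given.

- **Full length:** before the lift, about 73 mm of tube showed (72 expected), and the pull met about 13 N at the end. I took that as locked. I did not measure how far the button had popped back out.
- **Position in the rest:** while being pulled, the brush slid about 6 mm until its head bore on the saddle, within the 18 mm allowed.
- **Lift:** at the end the brush hung level, with its axis about 160 mm above the worktop and clear of the rest. The gripper read 0.32 open, which fits the barrel's width.
- **Other objects:** the lemon and spoon look unmoved in the last picture. The tumbler was out of view behind the arm there, so I did not check it at the end; it looked undisturbed in an earlier picture, and no move went near it.
- **Forces:** the tool force peaked at about 37 N in the readings, once seating the brush and once pressing the button.

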